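# Close up the drained drinks urn

### The arm

A 6-joint arm with a two-finger parallel gripper is mounted at the origin on the work surface. World frame = base frame: x ahead of the robot, y to its left, z up, the work surface at z = 0. Lengths are in m, angles in rad, forces in N, time in s.
With the tool pointing down it reaches from about 0.35 to 0.975 m from the base axis. Payload 4.9 kg.
Tool frame: the origin (TCP) lies midway between the tips of the shut fingers; the grasp point (between the pads) lies ctrl.grip_point_offset behind it (ctrl.grip_point_offset is the distance from the TCP to the grasp point, in m); x points along the fingers, y is the direction in which the jaws open and shut, and the axes are right-handed (so a half turn about x gives the same grasp; the last joint's range is limited). The gripper opens to 85 mm and grips with 20 to 120 N. Pads are 22 mm wide; open, the fingers measure 114 mm over their backs; the gripper's body (76 mm by 85 mm) begins 54 mm behind the grasp point. The pads swing forward as they close: fully open they stand 13 mm farther back than shut.
Start: joints at [1.085, 0.053, 1.613, -0, 1.476, -0.119], TCP at [0.224, 0.583, 0.231] pointing down, gripper open.
Joint ranges: [-3.01, 3.01], [-1.01, 2.22], [0.06, 2.58], [-1.02, 4.17], [0.09, 2.62], [-3.14, 3.14]. Speed limits (rad/s): [2.57, 2.57, 3.14, 3.14, 3.14, 3.14].

### API

Orientations are given as a rotation vector (axis times angle).
In Python, from station import ctrl gives the robot as it stands. The module is installed in compiled form; this text tells all that it offers.
- The arm moves only by the tool drive_tool, never from a script. Its argument "commands" is text: rows parted by semicolons, each of 5 numbers parted by spaces: the closure, from -1 (fully open) to 1 (shut), so that 0 is half open, then the shift along the tool's x, y, z in units of 40 mm (1.0 is 40 mm), then the turn about the tool's x in units of 5 degrees (1.0 is 5 degrees). A call has 1 to 8 rows; each row is the pose to reach, as a shift and turn from the pose commanded when the call began, along the tool's axes at that moment; what a row does not reach only later rows make up. A row lasts 1/12 s, in which the tool goes at most 41.7 mm and 7.16 degrees, less where a joint would pass 70% of its speed; a pose out of reach is approached as far as the arm can. A call with a gripper value outside its range is refused whole. The fingers move at their own pace and stop on an object; "newtons" is the grip in N (left out, the last holds). Time passes only in rows, so rows that repeat a pose let the fingers close. It gives the time, the measured TCP pose, the force and the opening at its end, in the units of the state.
- ctrl.get_obs(): the state, without advancing time (a new reading comes with each control period).
- ctrl.get_image(name): name is "scene" or "top"; returns (picture, depth): 384x512x3 uint8, blue, green, red; 384x512 float32, m along the optical axis (not along the pixel's ray), 0 where there is no reading.
- ctrl.camera_info(name): a dict with "K" (3x3 intrinsics, pixels), "T" (4x4, takes a point from camera to world coordinates). Camera axes: x right, y down, z forward; pixel columns grow to the right and rows downward; lengths in m; the calibration is good to about 2 mm. A picture is of the moment at which its call begins. camera_info takes no time and is no camera call.
- ctrl.finish_job(): hands the job in, once; it reports no verdict.
The state is a dict: "t": time; "q": joint angles; "dq": joint speeds; "effort": joint torques, N m; "tool_pos": TCP position; "tool_rot": TCP orientation; "contact_force": force on the tool from outside, world axes, zero at the start; "wrist_torque": the same for the moment, N m; "opening": finger opening in m.
Only numpy, scipy, OpenCV 4.12 (cv2) and the standard library are available. Lean on these libraries where they do the work, as an engineer would, in place of code of your own. Each camera call takes 0.05 s, during which the arm holds its last target.

### The job

The washed drinks urn has finished draining, so close it up for the next service: swing the tap's raised lever all the way down to shut the tap, and put the lid from the drain tray onto the urn so that it sits down in the rim, centred and level. Set the lid down rather than dropping it, and do not disturb the other things on the counter.

Things in the scene. Friction and masses are not known exactly. Their poses are not given: they have to be found in the camera images.
- urn: Tapered open steel drinks urn on a four-legged stand, fixed. Origin on the counter under its axis; z up; its -x points out through the tap. Body 90 to 250 mm above the counter, outer radius 85 mm at the bottom, 118 mm at the rim: the wall leans out above the tap. Handles at its +y and -y reach 138 mm from the axis, 205 mm up. Tap head 30 mm across, its axis 150 mm from the urn's.
- urn_rim (a point): Centre of the urn's mouth, at rim height, 250 mm above the counter. Inner radius of the mouth 111 mm, narrowing to 108 mm 15 mm down.
- tap_pivot (a point): Pivot pin of the tap lever, on top of the tap head, 150 mm out from the urn's axis and 165 mm above the counter. The pin is level, along the urn's y axis.
- lever_grip (a point): Middle of the paddle end of the black tap lever, 55 mm from the pivot pin. The lever is 72 mm long from pin to tip and 10 mm thick; its last 34 mm are 20 mm wide (along the pin's direction), the rest 14 mm.
- tap_lever (a joint): Angle of the tap lever in rad. 0: fully down against its stop, level and pointing straight out from the urn (urn's -x), tap shut. About 1.57: upright, tap held open. It can go to 1.75. It stays where it is left by friction; moving it takes about 1.5 N at the paddle.
- lid: Loose round steel lid, 0.3 to 0.5 kg, lying right way up in the drain tray. Origin at the centre of its underside, z up, x along its handle. A plug 12 mm deep, 208 mm across (bevelled to 198 mm at its foot) drops into the urn's mouth; the brim, 238 mm across, rests on the rim. Top of the dome 25 mm, of the handle 62 mm above the underside.
- lid_grip (a point): Centre of the black bar handle of the lid, 55 mm above the lid's underside and on its axis. The bar lies along the lid's x axis, 90 mm long, 16 mm wide, 14 mm high, with 23 mm of free space under it between its two posts (clear for 60 mm along the bar).
- lid_seat (a point): Centre of the underside of the lid's brim, 12 mm above the lid's underside; it comes to the height of point urn_rim when the lid is seated.
- tray: Shallow aluminium drain tray fixed to the counter, 280 x 300 x 22 mm, floor 4 mm thick; origin on the counter at its centre.
- boxes: Bystander: stack of two closed beige foam meal boxes, 212 x 212 x 144 mm, on a blue cutting board; origin at the centre of the underside.
- spoon: Bystander: steel serving spoon 320 mm long, lying flat between the robot and the urn, less than 20 mm high; origin under its middle, x towards its bowl.
- basket: Bystander: red open plastic basket, 240 x 170 x 55 mm; origin at the centre of its underside.
Things that resemble listed ones, but are neither listed nor needed, are in the scene too. What is shaped like the lid but purple is not meant.

How it is judged:
By the outcome, as a careful person would: the job done as asked, in the order asked, and still so for the second after the job is handed in, with the robot touching nothing.
It also fails if it takes over 67 s, if anything falls off the work surface, if the arm or the gripper's body presses on something with over 40 N, if the wrist force passes 120 N, or if a joint passes its speed limit or range.

## Working session

There is one attempt and no reset: what is moved stays moved. The work goes in short steps, Python scripts to look and compute and a tool call to move; the robot and the scene stay as the last step left them, time stands still between calls to the robot, and variables do not carry over. Pictures are saved under pics/ and viewed, and the job is handed in when it is done.

Besides the shell and the picture viewer there is one more tool, called in YAML: its name, and indented under it one key for each argument. drive_tool: Moves the arm, as the interface text tells. Its arguments: {"type":"object","properties":{"commands":{"type":"string"},"newtons":{"type":"number"}},"required":["commands"]}

```bash
mkdir -p pics; cat > h.py <<'E'
import numpy as np,cv2
from station import ctrl
def snap(n,f):
    im,d=ctrl.get_image(n); cv2.imwrite(f'pics/{f}.png',im); np.savez(f'pics/{f}.npz',im=im,d=d,K=ctrl.camera_info(n)['K'],T=ctrl.camera_info(n)['T']); return im,d
def cloud(f):
    z=np.load(f'pics/{f}.npz'); d=z['d'];K=z['K'];T=z['T']
    v,u=np.mgrid[:d.shape[0],:d.shape[1]]
    P=np.stack([(u-K[0,2])/K[0,0]*d,(v-K[1,2])/K[1,1]*d,d],-1)
    W=P@T[:3,:3].T+T[:3,3]; W[d==0]=np.nan
    return z['im'],W
E
python3 - <<'E'
from h import *
for n in('scene','top'):
    snap(n,n+'0'); print(ctrl.camera_info(n))
print(ctrl.get_obs(),ctrl.grip_point_offset)
E
```

```text
{'K': array([[492.65454037,   0.        , 263.34000014],
       [  0.        , 492.65454037, 183.5500175 ],
       [  0.        ,   0.        ,   1.        ]]), 'T': array([[ 0.32541567,  0.52500739, -0.78642983,  1.97416321],
       [ 0.94543144, -0.16636089,  0.28014897, -0.55049083],
       [ 0.01624911, -0.83468035, -0.55049494,  1.24996621],
       [ 0.        ,  0.        ,  0.        ,  1.        ]])}
{'K': array([[347.05443474,   0.        , 254.90637704],
       [  0.        , 347.05443474, 191.48331414],
       [  0.        ,   0.        ,   1.        ]]), 'T': array([[-1.59038949e-02, -9.76138770e-01,  2.16564468e-01,
         1.46697297e-01],
       [-9.99864425e-01,  1.64502963e-02,  7.20493396e-04,
         4.41434437e-03],
       [-4.26585121e-03, -2.16523649e-01, -9.76268053e-01,
         1.38228889e+00],
       [ 0.00000000e+00,  0.00000000e+00,  0.00000000e+00,
         1.00000000e+00]])}
{'t': 0.1, 'q': array([ 1.08501292e+00,  5.33213924e-02,  1.61418274e+00, -9.75223633e-06,
        1.47600523e+00, -1.19009588e-01]), 'dq': array([ 0.00035868, -0.00144597, -0.00270463,  0.00079684, -0.00242811,
        0.00043987]), 'effort': array([ 4.74969984e-04, -3.94902742e+01, -3.71363461e+01, -1.73239682e-04,
        3.86410058e-03,  2.51151761e-06]), 'tool_pos': array([0.22386517, 0.58291417, 0.23015146]), 'tool_rot': array([ 0.28634663,  1.55213495, -0.28923881]), 'contact_force': array([0.46604247, 0.11435117, 0.35912202]), 'wrist_torque': array([-0.00648048,  0.03005346, -0.00983555]), 'opening': 0.08526665500009475} 0.0187
```

View pics/scene0.png

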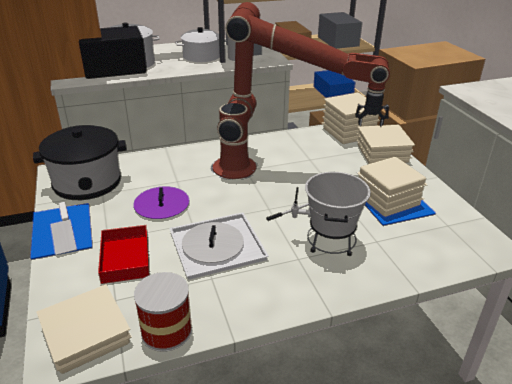

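View pics/top0.png

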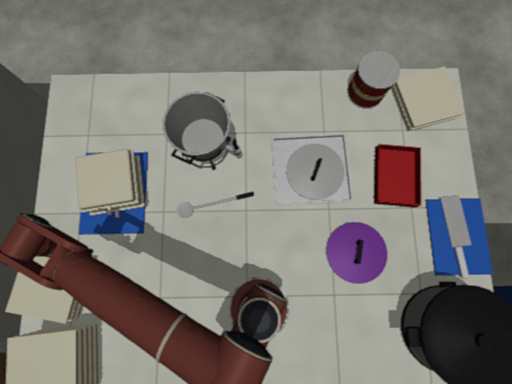

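The top view shows the urn at about (200,130) with its tap at (236,148), the lid in the tray at (316,171) and the spoon at (215,205). In the scene view the upright lever is at (296,200). Next I'll measure positions from the depth.

```bash
python3 - <<'E'
from h import *
from scipy.optimize import least_squares
def fitc(p,r=None):
    c0=p.mean(0)
    s=least_squares(lambda q:np.hypot(p[:,0]-q[0],p[:,1]-q[1])-(q[2] if r is None else r),[*c0,.11],loss='soft_l1',f_scale=.003)
    return s.x, np.sqrt(np.mean(s.fun**2))
for f in('top0','scene0'):
    im,W=cloud(f); g=im.astype(int)
    x,y,z=W[...,0],W[...,1],W[...,2]
    print(f,'table z',np.nanmedian(z[(abs(z)<.03)]))
    # approximate urn center
    c={'top0':W[130,200],'scene0':W[200,335]}[f]; print('rough',c, W[171,316] if f=='top0' else W[240,213])
    m=(abs(z-.248)<.006)&(np.hypot(x-.66,y-.2)<.2)
    p=W[m][:,:2]; 
    if len(p)>10: print('rim',len(p),p.min(0),p.max(0),fitc(p), fitc(p,.1145))
    V,U=np.nonzero(m); print(U.min(),U.max(),V.min(),V.max())
    dark=(im.max(-1)<50)
    # handle of lid
    m=dark&(z>.035)&(z<.1)&(np.hypot(x-.5,y+.2)<.12)
    p=W[m]; print('handle',len(p), p.mean(0) if len(p) else'', np.percentile(p[:,2],[5,50,95]) if len(p) else '')
    if len(p)>5:
        q=p[:,:2]-p[:,:2].mean(0);w,v=np.linalg.eigh(q.T@q);d=v[:,1];t=q@d;print('dir',d,'ext',t.min(),t.max(),'mid',p[:,:2].mean(0)+d*(t.min()+t.max())/2)
    m=dark&(z>.13)&(z<.26)&(np.hypot(x-.6,y-.05)<.1)
    p=W[m];V,U=np.nonzero(m);print('lever',len(p)); 
    for a in list(zip(U,V,p.round(3).tolist()))[:50]: print(a)
E
python3 - <<'E'
import cv2
a=cv2.imread('pics/scene0.png')[150:280,160:420];cv2.imwrite('pics/c1.png',cv2.resize(a,None,fx=3,fy=3,interpolation=2))
a=cv2.imread('pics/top0.png')[80:220,150:370];cv2.imwrite('pics/c2.png',cv2.resize(a,None,fx=3.5,fy=3.5,interpolation=2))
E
```

```text
top0 table z 0.0008357180717087909
rough [0.68686752 0.21936243 0.09082974] [ 0.51694683 -0.2360653   0.06674153]
rim 560 [0.53201622 0.09176788] [0.76673645 0.32743027] (array([0.64866272, 0.20873485, 0.11365791]), np.float64(0.002913805555575305)) (array([0.64861838, 0.20869845, 0.11      ]), np.float64(0.003023176856854373))
162 229 92 154
handle 59 [ 0.52555722 -0.23615129  0.0647459 ] [0.05754722 0.0661495  0.06944978]
dir [-0.92792889  0.37275726] ext -0.0445900322715337 0.039900051652290165 mid [ 0.5277332  -0.23702541]
lever 38
(np.int64(234), np.int64(139), [0.59, 0.075, 0.237])
(np.int64(234), np.int64(140), [0.588, 0.076, 0.232])
(np.int64(235), np.int64(140), [0.587, 0.072, 0.235])
(np.int64(226), np.int64(141), [0.624, 0.113, 0.131])
(np.int64(233), np.int64(141), [0.583, 0.079, 0.237])
(np.int64(234), np.int64(141), [0.584, 0.076, 0.235])
(np.int64(235), np.int64(141), [0.585, 0.072, 0.231])
(np.int64(233), np.int64(142), [0.579, 0.079, 0.236])
(np.int64(234), np.int64(142), [0.581, 0.076, 0.233])
(np.int64(235), np.int64(142), [0.585, 0.073, 0.222])
(np.int64(233), np.
[... 2192 characters left out ...]
)
(np.int64(297), np.int64(191), [0.593, 0.074, 0.224])
(np.int64(296), np.int64(192), [0.592, 0.071, 0.219])
(np.int64(296), np.int64(193), [0.586, 0.074, 0.21])
(np.int64(296), np.int64(194), [0.593, 0.071, 0.211])
(np.int64(296), np.int64(195), [0.596, 0.07, 0.209])
(np.int64(296), np.int64(196), [0.586, 0.075, 0.197])
(np.int64(296), np.int64(197), [0.601, 0.069, 0.203])
(np.int64(296), np.int64(198), [0.589, 0.074, 0.189])
(np.int64(295), np.int64(201), [0.594, 0.069, 0.18])
(np.int64(295), np.int64(202), [0.593, 0.069, 0.175])
(np.int64(296), np.int64(202), [0.593, 0.073, 0.174])
(np.int64(295), np.int64(203), [0.596, 0.068, 0.172])
(np.int64(296), np.int64(203), [0.597, 0.072, 0.172])
```

View pics/c1.png

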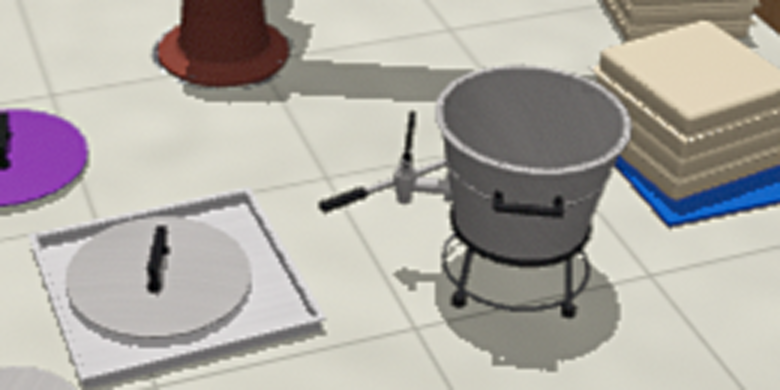

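View pics/c2.png

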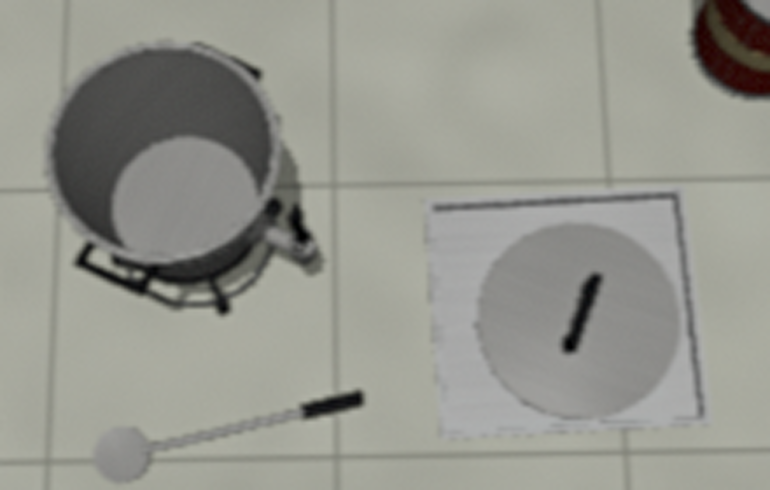

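```bash
cat >> h.py <<'E'
from scipy.optimize import least_squares
def onplane(f,uv,z):
    q=np.load(f'pics/{f}.npz');K=q['K'];T=q['T'];uv=np.asarray(uv,float)
    r=np.c_[(uv[:,0]-K[0,2])/K[0,0],(uv[:,1]-K[1,2])/K[1,1],np.ones(len(uv))]@T[:3,:3].T
    return (T[:3,3]+r*((z-T[2,3])/r[:,2])[:,None])[:,:2]
def circ(p,r=None):
    s=least_squares(lambda q:np.hypot(p[:,0]-q[0],p[:,1]-q[1])-(q[2] if r is None else r),[*np.median(p,0),.11],loss='soft_l1',f_scale=.002)
    return s.x, np.median(abs(s.fun))
def disc(f,c,zc,R,dz=.012):
    # outer contour of points at height zc within R of c
    im,W=cloud(f)
    m=((abs(W[...,2]-zc)<dz)&(np.hypot(W[...,0]-c[0],W[...,1]-c[1])<R)).astype(np.uint8)
    pts=np.argwhere(m)[:,::-1].astype(np.int32)
    h=cv2.convexHull(pts)[:,0,:]
    return h
E
python3 - <<'E'
from h import *
for f in('top0','scene0'):
    h=disc(f,(.651,.208),.248,.135,.01); p=onplane(f,h,.25); print(f,'urn',len(h),circ(p),circ(p,.118))
    h=disc(f,(.525,-.236),.022,.14,.008); p=onplane(f,h,.018); print(f,'lid',len(h),circ(p),circ(p,.119))
# lid edge by brightness gradient: radial profile in both
o=ctrl.get_obs()
from scipy.spatial.transform import Rotation as R
print(R.from_rotvec(o['tool_rot']).as_matrix().round(4))
E
```

```text
top0 urn 34 (array([0.64927277, 0.20887908, 0.11840906]), np.float64(0.000246484774166833)) (array([0.64923346, 0.20891506, 0.11      ]), np.float64(0.00037322948024294533))
top0 lid 25 (array([ 0.5212409 , -0.24701867,  0.12970837]), np.float64(0.0021949848926009485)) (array([ 0.52950786, -0.24075372,  0.11      ]), np.float64(0.002418479136413354))
scene0 urn 29 (array([0.65937396, 0.20350996, 0.11927535]), np.float64(0.0009708128218912371)) (array([0.65948292, 0.20367549, 0.11      ]), np.float64(0.0015114281508289557))
scene0 lid 24 (array([ 0.51992311, -0.24513971,  0.1307774 ]), np.float64(0.0030241824497933)) (array([ 0.53352198, -0.24325801,  0.11      ]), np.float64(0.0026122680579933194))
[[-9.000e-04  3.586e-01  9.335e-01]
 [-1.700e-03  9.335e-01 -3.586e-01]
 [-1.000e+00 -1.900e-03 -2.000e-04]]
```

```bash
python3 - <<'E'
from h import *
# project candidate circles on images
def proj(f,P):
    q=np.load(f'pics/{f}.npz');K=q['K'];T=np.linalg.inv(q['T']);c=P@T[:3,:3].T+T[:3,3];u=c@K.T;return u[:,:2]/u[:,2:]
a=np.linspace(0,2*np.pi,200)
for f,(x0,x1,y0,y1) in {'scene0':(160,420,150,280),'top0':(150,370,80,220)}.items():
    s=3;im=cv2.imread(f'pics/{f}.png')[y0:y1,x0:x1];im=cv2.resize(im,None,fx=s,fy=s,interpolation=2)
    def dr(P,col): 
        p=((proj(f,P)-[x0,y0]+.5)*s).astype(np.int32);cv2.polylines(im,[p],False,col,1)
    def ci(c,r,z,col): dr(np.c_[c[0]+r*np.cos(a),c[1]+r*np.sin(a),0*a+z],col)
    ci((.651,.208),.118,.25,(0,0,255)); ci((.651,.208),.111,.25,(0,255,0))
    ci((.529,-.238),.119,.018,(0,0,255))
    d=np.array([-.926,.376]);c=np.array([.529,-.238])
    dr(np.array([[*(c-d*.045),.066],[*(c+d*.045),.066]]),(0,255,0))
    cv2.imwrite(f'pics/ov_{f}.png',im)
E
```

```text
(no output)
```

View pics/ov_scene0.png

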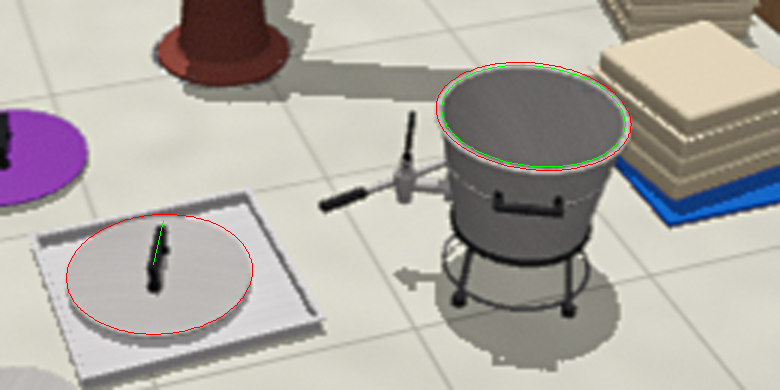

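View pics/ov_top0.png

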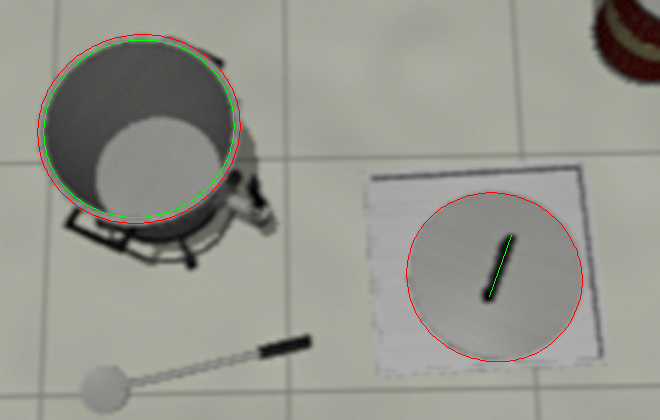

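```bash
cat >> h.py <<'E'
from scipy.spatial.transform import Rotation as Rn
def rel(tcp,yaw=None,pos=None,rot=None):
    o=ctrl.get_obs(); pos=o['tool_pos'] if pos is None else pos
    M=Rn.from_rotvec(o['tool_rot']).as_matrix()
    d=M.T@(np.array(tcp)-pos)/.04
    cy=np.degrees(np.arctan2(M[1,1],M[0,1]))
    t=None if yaw is None else round(((cy-yaw+180)%360-180)/5,3)
    print('shift',d.round(3),'yaw',cy.round(2),'turn',t,'tcp',pos.round(4),'F',o['contact_force'].round(2),'op',round(o['opening'],4),'t',round(o['t'],2),'q6',o['q'][5].round(2))
U=np.array([-.436,-.9]); PIV=np.array([.5866,.0725,.165]); G=.0187
E
python3 -c "
from h import *
rel([.5866,.0725,.36],-25.8)"
```

```text
shift [-3.233 -8.666 13.04 ] yaw 68.99 turn 18.957 tcp [0.2239 0.5829 0.2302] F [0.47 0.11 0.36] op 0.0853 t 0.1 q6 -0.12
```

drive_tool:
  commands: "-0.2 -1.5 0 0.5 1.2;-0.2 -2.5 -0.3 1.2 2.6;-0.2 -3.23 -1 2 4;-0.2 -3.23 -1.6 2.8 5.4;-0.2 -3.23 -2.2 3.6 6.8;-0.2 -3.23 -2.8 4.4 8.2;-0.2 -3.23 -3.4 5.2 9.6;-0.2 -3.23 -4 6 11"
  newtons: 25

```text
t: 0.77
tool_pos: [0.3798, 0.3646, 0.3604]
tool_rot: [1.032, 1.313, -1.031]
contact_force: [0.3, -0.1, 0.3]
opening: 0.0513
```

```bash
python3 -c "
from h import *
rel([.5866,.0725,.36],-25.8)"
```

```text
shift [0.011 3.298 8.318] yaw 13.67 turn 7.895 tcp [0.3798 0.3646 0.3604] F [ 0.29 -0.12  0.33] op 0.0513 t 0.77 q6 0.38
```

drive_tool:
  commands: "-0.2 0 0.4 1.0 1.2;-0.2 0 0.8 2 2.4;-0.2 0 1.2 3 3.8;-0.2 0 1.6 4 5;-0.2 0 2.0 5 6.2;-0.2 0 2.5 6.1 7.6;-0.2 0 2.9 7.2 7.9;-0.2 0 3.3 8.2 7.9"

```text
t: 1.43
tool_pos: [0.5755, 0.0944, 0.3597]
tool_rot: [1.53, 0.964, -1.531]
contact_force: [0.7, 1.2, 0.1]
opening: 0.0513
```

drive_tool:
  commands: "-0.2 0 0 0 0;-0.2 0 0 0 0;-0.2 0 0 0 0"

```text
t: 1.68
tool_pos: [0.5746, 0.0965, 0.3597]
tool_rot: [1.529, 0.965, -1.531]
contact_force: [-1.0, 0.2, -0.0]
opening: 0.0514
```

```bash
python3 -c "
from h import *
snap('top','t1');snap('scene','s1')
for n in 'ts':
    pass
a=cv2.imread('pics/t1.png')[80:220,150:370];a=cv2.resize(a,None,fx=2.4,fy=2.4,interpolation=2)
b=cv2.imread('pics/s1.png')[100:240,230:400];b=cv2.resize(b,None,fx=2.4,fy=2.4,interpolation=2)[:,:270+138]
h=min(a.shape[0],b.shape[0]);w=cv2.hconcat([a[:h,150:],b[:h]]);cv2.imwrite('pics/c3.png',w);print(w.shape)
rel([.5866,.0725,.225-G],-25.8)"
```

```text
(336, 786, 3)
shift [3.851 0.547 0.432] yaw -25.43 turn 0.074 tcp [0.5743 0.0975 0.3603] F [ 0.08 -0.58  0.03] op 0.0509 t 1.78 q6 0.48
```

View pics/c3.png

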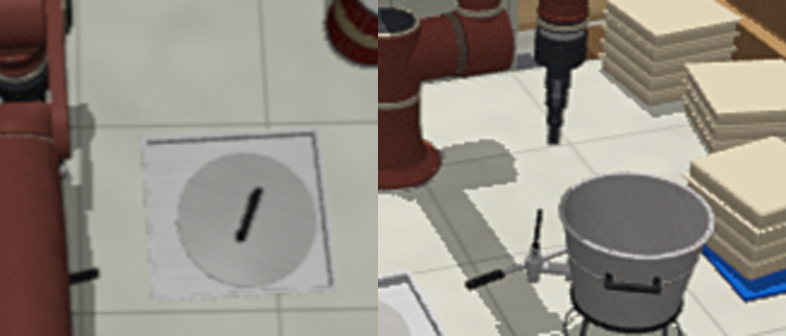

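drive_tool:
  commands: "-0.2 0 0.3 0.2 0;-0.2 0 0.55 0.43 0;-0.2 0.5 0.55 0.43 0;-0.2 1 0.55 0.43 0;-0.2 1.5 0.55 0.43 0;-0.2 2 0.55 0.43 0;-0.2 2.2 0.55 0.43 0;-0.2 2.2 0.55 0.43 0"

```text
t: 2.45
tool_pos: [0.5861, 0.0711, 0.2694]
tool_rot: [1.526, 0.967, -1.534]
contact_force: [0.2, -0.2, 0.1]
opening: 0.0514
```

```bash
python3 -c "
from h import *
snap('scene','s2')
b=cv2.imread('pics/s2.png')[130:230,250:390];b=cv2.resize(b,None,fx=5,fy=5,interpolation=2)
cv2.imwrite('pics/c4.png',b)
rel([.5866,.0725,.225-G],-25.8)"
```

```text
shift [ 1.63  -0.019 -0.028] yaw -25.51 turn 0.058 tcp [0.5869 0.0712 0.2715] F [ 0.09 -0.09  0.54] op 0.0515 t 2.5 q6 0.44
```

View pics/c4.png

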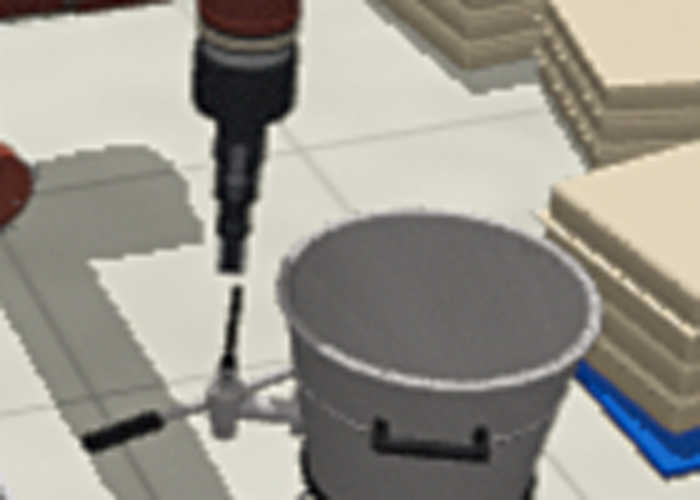

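drive_tool:
  commands: "-0.2 0.4 0 -0.02 0;-0.2 0.8 0 -0.05 0;-0.2 1.2 0 -0.05 0;-0.2 1.6 0 -0.05 0;-0.2 1.6 0 -0.05 0;-0.2 1.6 0 -0.05 0"

```text
t: 3.0
tool_pos: [0.5885, 0.0732, 0.2092]
tool_rot: [1.529, 0.964, -1.529]
contact_force: [0.4, 0.5, 0.3]
opening: 0.051
```

drive_tool:
  commands: "0.2 0 0 0 0;0.5 0 0 0 0;0.7 0 0 0 0;0.8 0 0 0 0;0.8 0 0 0 0;0.8 0 0 0 0;0.8 0 0 0 0"
  newtons: 20

```text
t: 3.58
tool_pos: [0.5853, 0.0756, 0.2114]
tool_rot: [1.527, 0.974, -1.534]
contact_force: [-16.8, 6.2, 12.1]
opening: 0.0193
```

```bash
python3 -c "
from h import *
snap('scene','s3')
b=cv2.imread('pics/s3.png')[130:230,250:390];b=cv2.resize(b,None,fx=5,fy=5,interpolation=2)
cv2.imwrite('pics/c5.png',b)
rel([.5866,.0725,.225-G],-25.8)"
```

```text
shift [0.127 0.065 0.056] yaw -25.44 turn 0.073 tcp [0.5853 0.0756 0.2114] F [-17.43   6.87  11.62] op 0.0194 t 3.63 q6 0.44
```

View pics/c5.png

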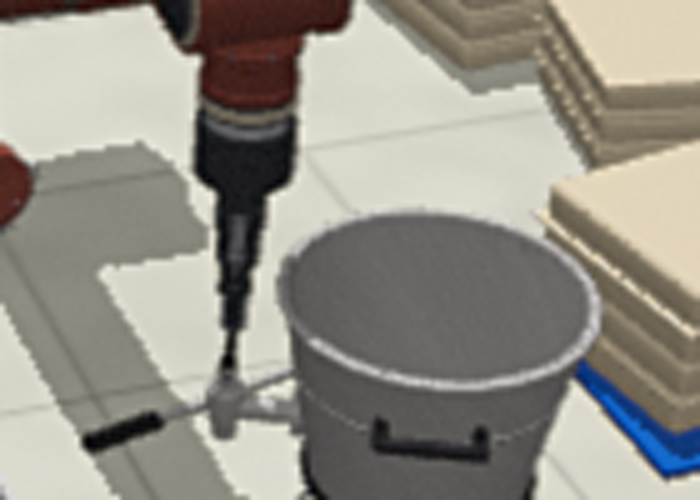

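drive_tool:
  commands: "0.8 -0.02 -0.1 0 0;0.8 -0.04 -0.15 0 0;0.8 -0.04 -0.15 0 0;0.8 -0.04 -0.15 0 0"

```text
t: 3.97
tool_pos: [0.5843, 0.0757, 0.2115]
tool_rot: [1.532, 0.962, -1.525]
contact_force: [4.4, 0.1, 0.3]
opening: 0.0193
```

drive_tool:
  commands: "0.8 0.01 0 0.16 0;0.8 0.03 0 0.32 0;0.8 0.07 0 0.47 0;0.8 0.12 0 0.62 0;0.8 0.19 0 0.77 0;0.8 0.27 0 0.9 0;0.8 0.37 0 1.03 0;0.8 0.48 0 1.15 0"

```text
t: 4.63
tool_pos: [0.564, 0.0338, 0.1937]
tool_rot: [1.531, 0.962, -1.526]
contact_force: [-0.5, 0.3, 7.7]
opening: 0.0196
```

```bash
python3 -c "
from h import *
snap('scene','s4')
b=cv2.imread('pics/s4.png')[130:230,250:390];b=cv2.resize(b,None,fx=5,fy=5,interpolation=2)
cv2.imwrite('pics/c6.png',b)
rel([*(PIV[:2]+U*.065),.165-G],-25.8)"
```

```text
shift [1.157 0.086 0.478] yaw -25.56 turn 0.048 tcp [0.5633 0.0328 0.1926] F [-0.34 -2.24  7.48] op 0.0193 t 4.68 q6 0.37
```

View pics/c6.png

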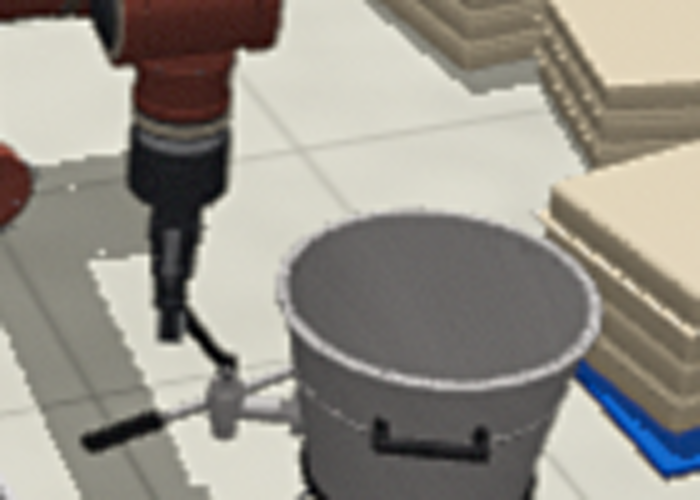

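drive_tool:
  commands: "0.8 0.13 0 0.1 0;0.8 0.27 0 0.19 0;0.8 0.42 0 0.26 0;0.8 0.57 0 0.31 0;0.8 0.73 0 0.35 0;0.8 0.89 0 0.37 0;0.8 1.05 0 0.38 0;0.8 1.2 0 0.38 0"

```text
t: 5.35
tool_pos: [0.5561, 0.018, 0.1441]
tool_rot: [1.526, 0.96, -1.532]
contact_force: [-4.3, -7.2, 7.2]
opening: 0.0196
```

drive_tool:
  commands: "0.8 0.05 0 0 0;0.8 0.08 0 0 0;0.8 0.08 0 0 0"

```text
t: 5.6
tool_pos: [0.5562, 0.0183, 0.1403]
tool_rot: [1.527, 0.961, -1.532]
contact_force: [-1.2, -7.7, 3.7]
opening: 0.0196
```

```bash
python3 -c "
from h import *
snap('scene','s5')
b=cv2.imread('pics/s5.png')[130:230,250:390];b=cv2.resize(b,None,fx=5,fy=5,interpolation=2)
cv2.imwrite('pics/c7.png',b)
rel([*(PIV[:2]+U*.065),.165-G],-25.8)"
```

```text
shift [-0.15   0.094  0.075] yaw -25.59 turn 0.041 tcp [0.5561 0.0183 0.1403] F [-0.76 -6.68  4.23] op 0.0197 t 5.65 q6 0.35
```

View pics/c7.png

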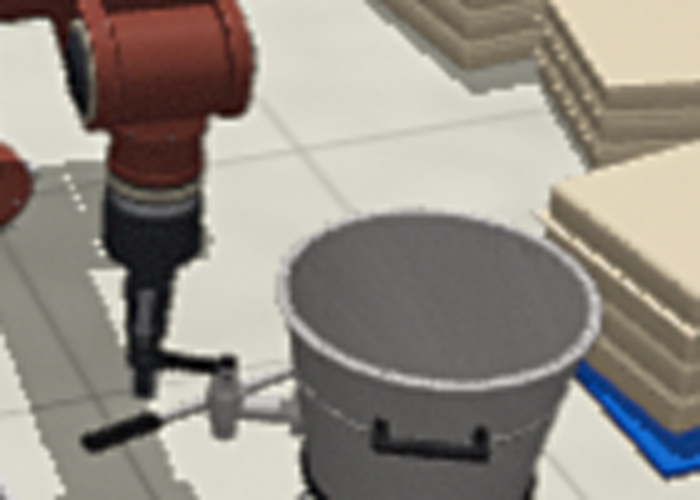

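drive_tool:
  commands: "0.8 0.08 0 -0.02 0;0.8 0.15 0 -0.04 0;0.8 0.2 0 -0.04 0;0.8 0.2 0 -0.04 0"

```text
t: 5.98
tool_pos: [0.5569, 0.019, 0.1356]
tool_rot: [1.524, 0.96, -1.533]
contact_force: [-11.5, -8.1, 18.5]
opening: 0.0194
```

drive_tool:
  commands: "0.4 0 0 0 0;0 0 0 0 0;-0.2 0 0 0 0;-0.2 0 0 0 0;-0.2 0 0 0 0"

```text
t: 6.4
tool_pos: [0.5565, 0.0221, 0.1307]
tool_rot: [1.528, 0.966, -1.531]
contact_force: [0.0, 0.3, 0.2]
opening: 0.0516
```

drive_tool:
  commands: "-0.2 -0.4 0 0 0;-0.2 -0.8 0 0 0;-0.2 -1.2 0 0 0;-0.2 -1.4 0 0 0;0.5 -1.4 0 0 0;1 -1.4 0 0 0;1 -1.4 0 0 0;1 -1.4 0 0 0"

```text
t: 7.07
tool_pos: [0.5562, 0.0221, 0.1859]
tool_rot: [1.528, 0.966, -1.531]
contact_force: [-0.3, 0.0, -0.3]
opening: 0.0027
```

```bash
python3 -c "
from h import *
snap('scene','s6')
b=cv2.imread('pics/s6.png')[130:230,250:390];b=cv2.resize(b,None,fx=5,fy=5,interpolation=2)
cv2.imwrite('pics/c8.png',b)
rel([*(PIV[:2]+U*.06),.172],-25.8)
im,W=cloud('s6');m=(im.max(-1)<60)&(abs(W[...,2]-.165)<.05)&(np.hypot(W[...,0]-.575,W[...,1]-.04)<.06)
for a in list(zip(*np.nonzero(m)[::-1],W[m].round(3).tolist())): print(int(a[0]),int(a[1]),a[2])
"
```

```text
shift [0.35  0.133 0.036] yaw -25.51 turn 0.057 tcp [0.5563 0.0221 0.186 ] F [-0.13  0.49  0.24] op 0.0002 t 7.12 q6 0.35
280 192 [0.564, 0.018, 0.212]
279 193 [0.572, 0.012, 0.214]
280 193 [0.566, 0.018, 0.209]
281 193 [0.575, 0.018, 0.215]
279 194 [0.569, 0.013, 0.207]
280 194 [0.569, 0.017, 0.206]
281 194 [0.575, 0.019, 0.21]
279 195 [0.572, 0.012, 0.205]
280 195 [0.566, 0.018, 0.2]
281 195 [0.574, 0.019, 0.205]
279 196 [0.57, 0.013, 0.199]
280 196 [0.573, 0.016, 0.2]
281 196 [0.569, 0.021, 0.196]
279 197 [0.565, 0.015, 0.19]
280 197 [0.569, 0.017, 0.193]
281 197 [0.577, 0.018, 0.198]
278 201 [0.563, 0.012, 0.171]
279 201 [0.562, 0.017, 0.169]
280 201 [0.56, 0.022, 0.167]
281 201 [0.566, 0.023, 0.171]
282 201 [0.557, 0.031, 0.163]
283 201 [0.567, 0.031, 0.17]
277 202 [0.563, 0.008, 0.168]
278 202 [0.562, 0.013, 0.165]
279 202 [0.57, 0.014, 0.171]
280 202 [0.565, 0.02, 0.166]
281 202 [0.575, 0.02, 0.173]
282 202 [0.569, 0.026, 0.168]
283 202 [0.572, 0.029, 0.169]
284 202 [0.577, 0.031, 0.172]
285 202 [0.572, 0.037, 0.167]
286 202 [0.579, 0.038, 0.172]
287 202 [0.576, 0.044, 0.169]

[... 282 characters left out ...]
7, 0.011, 0.165]
279 203 [0.568, 0.015, 0.165]
280 203 [0.575, 0.016, 0.169]
281 203 [0.562, 0.025, 0.158]
282 203 [0.573, 0.025, 0.166]
283 203 [0.579, 0.026, 0.17]
284 203 [0.575, 0.032, 0.166]
285 203 [0.576, 0.036, 0.166]
286 203 [0.574, 0.041, 0.163]
287 203 [0.578, 0.043, 0.165]
288 203 [0.581, 0.046, 0.167]
289 203 [0.582, 0.05, 0.167]
290 203 [0.581, 0.054, 0.165]
291 203 [0.584, 0.057, 0.167]
292 203 [0.58, 0.063, 0.162]
293 203 [0.597, 0.06, 0.175]
294 203 [0.593, 0.066, 0.171]
295 203 [0.592, 0.07, 0.169]
296 203 [0.595, 0.073, 0.171]
290 204 [0.584, 0.053, 0.163]
291 204 [0.589, 0.055, 0.165]
292 204 [0.59, 0.059, 0.166]
293 204 [0.588, 0.064, 0.163]
295 205 [0.598, 0.068, 0.165]
```

View pics/c8.png

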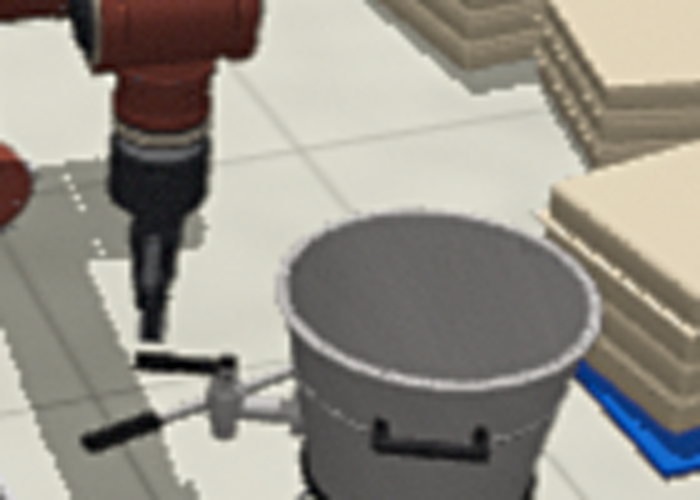

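drive_tool:
  commands: "1 0.2 0.05 0 0;1 0.3 0.1 0 0;1 0.38 0.1 0 0;1 0.44 0.1 0 0;1 0.48 0.1 0 0;1 0.5 0.1 0 0;1 0.5 0.1 0 0"

```text
t: 7.7
tool_pos: [0.5605, 0.0201, 0.1696]
tool_rot: [1.528, 0.965, -1.53]
contact_force: [-7.1, -1.5, 10.5]
opening: 0.0001
```

drive_tool:
  commands: "1 -0.5 0 0 0;0.6 -1 0 0 0;0 -1.8 0 0 0;-0.5 -2.4 0 0 -1.3;-1 -2.6 0 0.3 -2.6;-1 -2.6 0 0.9 -3.9;-1 -2.6 0 1.6 -5.2;-1 -2.6 0 2.4 -6.5"

```text
t: 8.37
tool_pos: [0.5191, -0.0666, 0.2716]
tool_rot: [1.114, 1.267, -1.113]
contact_force: [0.2, -0.6, -0.2]
opening: 0.0829
```

```bash
python3 -c "
from h import *
rel([.530,-.239,.20],67.9)"
```

```text
shift [ 1.789 -0.287  4.309] yaw 7.41 turn -12.097 tcp [ 0.5191 -0.0666  0.2716] F [ 0.24 -0.55 -0.23] op 0.0829 t 8.37 q6 -0.4
```

drive_tool:
  commands: "-1 0 0 0.6 -1.3;-1 0 -0.1 1.2 -2.6;-1 0.2 -0.1 1.8 -3.9;-1 0.4 -0.2 2.4 -5.2;-1 0.8 -0.2 3 -6.5;-1 1.2 -0.28 3.6 -7.8;-1 1.6 -0.28 4.1 -9.1;-1 1.8 -0.28 4.3 -10.4"

```text
t: 9.03
tool_pos: [0.528, -0.2404, 0.1966]
tool_rot: [0.422, 1.533, -0.422]
contact_force: [-0.7, -0.4, -0.5]
opening: 0.0852
```

drive_tool:
  commands: "-1 0 0 0 -0.9;-1 0 0 0 -1.7;-1 0 0 0 -1.7;-1 0 0 0 -1.7"

```text
t: 9.37
tool_pos: [0.5291, -0.2385, 0.1992]
tool_rot: [0.31, 1.549, -0.31]
contact_force: [-0.6, -0.7, 0.4]
opening: 0.0853
```

```bash
python3 -c "
from h import *
snap('scene','s7');snap('top','t7')
b=cv2.imread('pics/s7.png')[130:270,160:340];b=cv2.resize(b,None,fx=4,fy=4,interpolation=2)
cv2.imwrite('pics/c9.png',b)
b=cv2.imread('pics/t7.png')[90:230,130:370];b=cv2.resize(b,None,fx=3,fy=3,interpolation=2)
cv2.imwrite('pics/c10.png',b)
rel([.530,-.239,.20],67.9)"
```

```text
shift [-0.011 -0.008  0.025] yaw 67.42 turn -0.096 tcp [ 0.5292 -0.2383  0.1996] F [ 0.53 -0.4  -0.01] op 0.0853 t 9.47 q6 -1.73
```

View pics/c9.png

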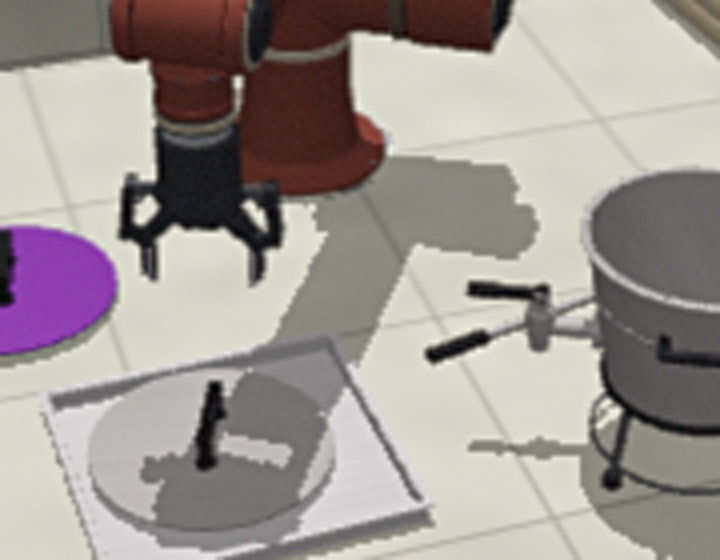

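View pics/c10.png

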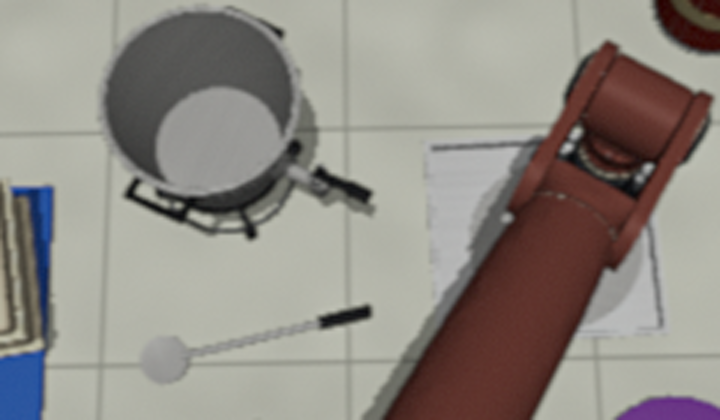

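drive_tool:
  commands: "-1 0.6 0 0 0;-1 1.2 0 0.03 -0.1;-1 1.8 0 0.03 -0.1;-1 2.4 0 0.03 -0.1;-1 3 0 0.03 -0.1;-1 3.5 0 0.03 -0.1;-1 3.85 0 0.03 -0.1;-1 3.92 0 0.03 -0.1"

```text
t: 10.13
tool_pos: [0.5285, -0.2376, 0.0396]
tool_rot: [0.303, 1.555, -0.301]
contact_force: [-1.2, -0.3, -0.2]
opening: 0.0857
```

drive_tool:
  commands: "-0.6 0 0 0 0;-0.2 0 0 0 0;0.2 0 0 0 0;0.5 0 0 0 0;0.7 0 0 0 0;0.9 0 0 0 0;0.9 0 0 0 0;0.9 0 0 0 0"
  newtons: 60

```text
t: 10.8
tool_pos: [0.5309, -0.2395, 0.044]
tool_rot: [0.301, 1.548, -0.302]
contact_force: [-2.1, -0.8, 5.8]
opening: 0.0146
```

```bash
python3 -c "
from h import *
snap('scene','s8')
b=cv2.imread('pics/s8.png')[150:290,140:320];b=cv2.resize(b,None,fx=4,fy=4,interpolation=2)
cv2.imwrite('pics/c11.png',b)
rel([.530,-.239,.042],67.9)"
```

```text
shift [ 0.05   0.003 -0.026] yaw 67.99 turn 0.017 tcp [ 0.5309 -0.2395  0.044 ] F [-1.1   0.39  4.99] op 0.0146 t 10.85 q6 -1.74
```

View pics/c11.png

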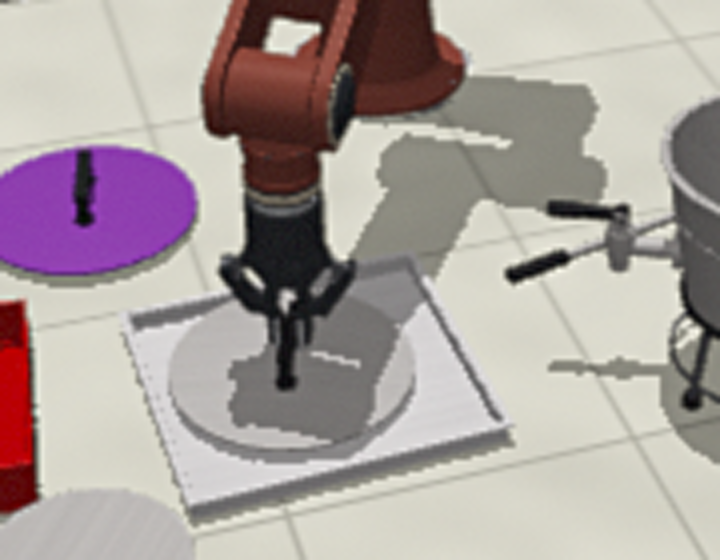

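drive_tool:
  commands: "0.9 -0.1 0 0 0;0.9 -0.3 0 0 0;0.9 -0.6 0 0 0;0.9 -1 0 0 0;0.9 -1.5 0 0 0;0.9 -2 0 0 0;0.9 -2.4 0 0 0;0.9 -2.6 0 0 0"
  newtons: 80

```text
t: 11.52
tool_pos: [0.5312, -0.2394, 0.15]
tool_rot: [0.3, 1.546, -0.302]
contact_force: [0.4, 0.0, -3.4]
opening: 0.0145
```

drive_tool:
  commands: "0.9 -0.5 0 0 0;0.9 -1.2 0 0 0;0.9 -2 0 0 0;0.9 -2.8 0 0 0;0.9 -3.6 0 0 0;0.9 -4.3 0 0 0;0.9 -4.9 0 0 0;0.9 -5.2 0 0 0"

```text
t: 12.18
tool_pos: [0.5308, -0.2391, 0.3588]
tool_rot: [0.3, 1.545, -0.302]
contact_force: [0.3, -0.6, -2.7]
opening: 0.0141
```

```bash
python3 -c "
from h import *
snap('scene','s9');snap('top','t9')
b=cv2.imread('pics/s9.png')[50:290,140:400];b=cv2.resize(b,None,fx=2.5,fy=2.5,interpolation=2)
cv2.imwrite('pics/c12.png',b)
rel([.652,.2075,.36]);print(ctrl.get_obs()['wrist_torque'])
im,W=cloud('s9')
x,y,z=W[...,0],W[...,1],W[...,2]
m=(abs(z-.33)<.06)&(np.hypot(x-.53,y+.24)<.135)&(im.min(-1)>90)
p=W[m];print(m.sum(),p.mean(0)); A=np.c_[p[:,:2],np.ones(len(p))];s=np.linalg.lstsq(A,p[:,2],rcond=None)[0];print('plane',s)
"
```

```text
shift [-0.078 11.489 -1.379] yaw 67.99 turn None tcp [ 0.5309 -0.2392  0.3575] F [-0.22  0.54 -3.9 ] op 0.0144 t 12.28 q6 -1.74
[-0.00538186 -0.0384807  -0.02059412]
1783 [ 0.5553529  -0.24525648  0.33777441]
plane [-0.00784648  0.00173891  0.34255845]
```

View pics/c12.png

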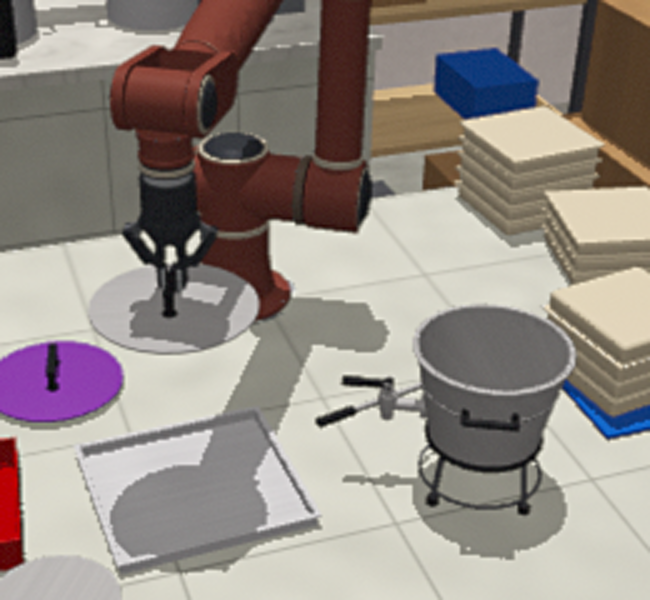

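```bash
python3 -c "
from h import *
im,W=cloud('s9')
x,y,z=W[...,0],W[...,1],W[...,2]
m=(z>.3)&(z<.37)&(np.hypot(x-.54,y+.24)<.15)&(im.min(-1)>60)&(np.ptp(im.astype(int),axis=-1)<25)
n,l,st,_=cv2.connectedComponentsWithStats(m.astype(np.uint8)); k=1+st[1:,4].argmax(); print(st[k])
h=cv2.convexHull(np.argwhere(l==k)[:,::-1].astype(np.int32))[:,0]
for zz in(.332,.336): print(zz,circ(onplane('s9',h,zz)))
print(np.c_[h,onplane('s9',h,.333)].round(3)[:40])
# urn in scene, rim via fit to far arc, hull of z>.243
im,W=cloud('s9');x,y,z=W[...,0],W[...,1],W[...,2]
m=(z>.243)&(z<.27)&(np.hypot(x-.655,y-.206)<.14)
h=cv2.convexHull(np.argwhere(m)[:,::-1].astype(np.int32))[:,0]
p=onplane('s9',h,.25);print('urn',circ(p))
a=circ(p)[0]
q=p[p[:,0]<.66];print('far arc',len(q),least_squares(lambda c:np.hypot(q[:,0]-c[0],q[:,1]-c[1])-.118,[.65,.2]).x)
"
```

```text
[ 175  156   69   36 1791]
0.332 (array([ 0.5347931 , -0.23994287,  0.1195698 ]), np.float64(0.00044829823380640454))
0.336 (array([ 0.54106513, -0.24129622,  0.11904857]), np.float64(0.0004462525520722571))
[[ 2.43e+02  1.73e+02  5.80e-01 -1.30e-01]
 [ 2.42e+02  1.76e+02  5.97e-01 -1.39e-01]
 [ 2.41e+02  1.78e+02  6.08e-01 -1.46e-01]
 [ 2.36e+02  1.83e+02  6.33e-01 -1.71e-01]
 [ 2.33e+02  1.85e+02  6.42e-01 -1.84e-01]
 [ 2.29e+02  1.87e+02  6.49e-01 -2.00e-01]
 [ 2.23e+02  1.89e+02  6.55e-01 -2.22e-01]
 [ 2.19e+02  1.90e+02  6.57e-01 -2.36e-01]
 [ 2.12e+02  1.91e+02  6.55e-01 -2.60e-01]
 [ 2.02e+02  1.91e+02  6.45e-01 -2.91e-01]
 [ 1.95e+02  1.90e+02  6.33e-01 -3.12e-01]
 [ 1.91e+02  1.89e+02  6.23e-01 -3.23e-01]
 [ 1.88e+02  1.88e+02  6.14e-01 -3.31e-01]
 [ 1.82e+02  1.85e+02  5.90e-01 -3.47e-01]
 [ 1.76e+02  1.79e+02  5.48e-01 -3.59e-01]
 [ 1.75e+02  1.75e+02  5.21e-01 -3.57e-01]
 [ 1.75e+02  1.73e+02  5.08e-01 -3.55e-01]
 [ 1.76e+02  1.69e+02  4.83e-01 -3.47e-01]
 [ 1.78e+02  1.66e+02  4.65e-01 -3.36e-01]
 [ 1.80e+02  1.64e+02  4.54e-01 -3.27e-01]
 [ 1.86e+02  1.60e+02  4.33e-01 -3.01e-01]
 [ 1.88e+02  1.59e+02  4.28e-01 -2.93e-01]
 [ 1.94e+02  1.57e+02  4.20e-01 -2.69e-01]
 [ 1.98e+02  1.56e+02  4.18e-01 -2.53e-01]
 [ 2.24e+02  1.56e+02  4.46e-01 -1.62e-01]
 [ 2.28e+02  1.57e+02  4.57e-01 -1.50e-01]
 [ 2.33e+02  1.59e+02  4.77e-01 -1.36e-01]
 [ 2.35e+02  1.60e+02  4.86e-01 -1.32e-01]
 [ 2.38e+02  1.62e+02  5.03e-01 -1.25e-01]
 [ 2.41e+02  1.65e+02  5.26e-01 -1.21e-01]
 [ 2.42e+02  1.68e+02  5.47e-01 -1.23e-01]]
urn (array([0.65838842, 0.2043034 , 0.11864672]), np.float64(0.000621350612018387))
far arc 13 [0.65713658 0.20518567]
```

drive_tool:
  commands: "0.9 0 0.2 0 0;0.9 0 0.6 -0.1 0;0.9 0 1.2 -0.2 0;0.9 0 1.9 -0.3 0;0.9 0 2.6 -0.4 0;0.9 0 3.3 -0.5 0;0.9 0 4.0 -0.6 0;0.9 0 4.7 -0.7 0"

```text
t: 12.95
tool_pos: [0.5739, -0.0519, 0.3509]
tool_rot: [0.302, 1.556, -0.301]
contact_force: [0.9, -0.7, -3.8]
opening: 0.0143
```

drive_tool:
  commands: "0.9 0 0.7 0 0;0.9 0 1.4 -0.1 0;0.9 0 2.1 -0.2 0;0.9 0 2.8 -0.3 0;0.9 0 3.5 -0.4 0;0.9 0 4.2 -0.5 0;0.9 0 4.8 -0.55 0;0.9 0 5.3 -0.6 0"

```text
t: 13.62
tool_pos: [0.6309, 0.154, 0.3504]
tool_rot: [0.3, 1.556, -0.301]
contact_force: [-0.1, -0.9, -3.4]
opening: 0.0146
```

```bash
python3 -c "
from h import *
rel([.652,.2075,.36])"
```

```text
shift [-0.242  1.437 -0.012] yaw 68.07 turn None tcp [0.6309 0.154  0.3504] F [-0.09 -0.9  -3.36] op 0.0146 t 13.62 q6 -1.06
```

drive_tool:
  commands: "0.9 0 0.4 0 0;0.9 0 0.8 0 0;0.9 0 1.15 0 0;0.9 0 1.4 0 0;0.9 0 1.43 0 0;0.9 0 1.43 0 0;0.9 0 1.43 0 0;0.9 0 1.43 0 0"

```text
t: 14.28
tool_pos: [0.6534, 0.2036, 0.355]
tool_rot: [0.302, 1.549, -0.302]
contact_force: [-0.1, -0.3, -3.2]
opening: 0.0142
```

```bash
cat > lidurn.py <<'E'
from h import *
import sys
k=sys.argv[1]
snap('scene','s'+k);snap('top','t'+k)
rel([.652,.207,.31])
b=cv2.imread(f'pics/s{k}.png')[80:280,250:420];b=cv2.resize(b,None,fx=3,fy=3,interpolation=2)[:,:]
a=cv2.imread(f'pics/t{k}.png')[70:220,130:260];a=cv2.resize(a,(int(130*4),600),interpolation=2)
cv2.imwrite(f'pics/d{k}.png',cv2.hconcat([b,a])[:, :].copy() if b.shape[0]==a.shape[0] else b)
w=cv2.imread(f'pics/d{k}.png'); 
if w.shape[1]>800: cv2.imwrite(f'pics/d{k}.png',cv2.resize(w,(800,int(w.shape[0]*800/w.shape[1]))))
zt=ctrl.get_obs()['tool_pos'][2]; zb=zt+G-.055+.012
print('brim underside z est',zb)
for f in('s','t'):
    im,W=cloud(f+k);x,y,z=W[...,0],W[...,1],W[...,2]
    m=(z>zb-.015)&(z<zb+.03)&(np.hypot(x-.655,y-.206)<.15)&(im.min(-1)>60)&(np.ptp(im.astype(int),axis=-1)<25)
    n,l,st,_=cv2.connectedComponentsWithStats(m.astype(np.uint8)); 
    kk=1+st[1:,4].argmax()
    h=cv2.convexHull(np.argwhere(l==kk)[:,::-1].astype(np.int32))[:,0]
    print(f,st[kk],'lid',circ(onplane(f+k,h,zb+.002)))
    p=W[l==kk];A=np.c_[p[:,:2],np.ones(len(p))];print('plane',np.linalg.lstsq(A,p[:,2],rcond=None)[0],np.median(p[:,2]))
E
python3 lidurn.py 10
```

```text
shift [ 1.127  0.063 -0.064] yaw 67.93 turn None tcp [0.6534 0.2037 0.3551] F [-1.02  1.07 -4.28] op 0.0141 t 14.38 q6 -0.99
brim underside z est 0.33077043350834323
s [ 306  154   67   36 1716] lid (array([0.66428989, 0.19854177, 0.11917084]), np.float64(0.0007888810116596645))
plane [-0.00819271  0.00560079  0.33790626] 0.3334673557634314
t [ 200   79   30   63 1144] lid (array([0.65275955, 0.20313496, 0.11729203]), np.float64(0.0008108061289002627))
plane [-0.00608425  0.06390582  0.32975852] 0.33407248622757435
```

View pics/d10.png

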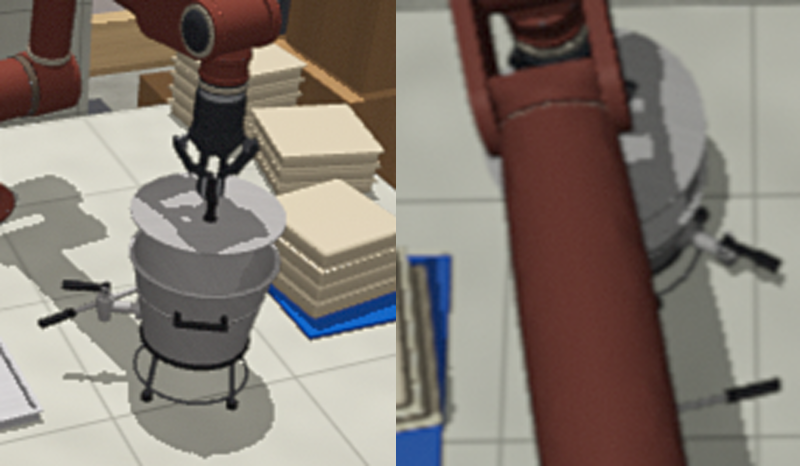

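```bash
python3 -c "
from h import *
rel([.6493,.2092,.30])"
```

```text
shift [ 1.377  0.089 -0.147] yaw 67.93 turn None tcp [0.6534 0.2037 0.3551] F [-1.02  1.07 -4.28] op 0.0141 t 14.38 q6 -0.99
```

drive_tool:
  commands: "0.9 0.2 0.05 -0.08 0;0.9 0.45 0.09 -0.15 0;0.9 0.7 0.09 -0.15 0;0.9 0.95 0.09 -0.15 0;0.9 1.15 0.09 -0.15 0;0.9 1.25 0.09 -0.15 0;0.9 1.25 0.09 -0.15 0;0.9 1.25 0.09 -0.15 0"

```text
t: 15.05
tool_pos: [0.6492, 0.21, 0.3043]
tool_rot: [0.301, 1.55, -0.302]
contact_force: [-0.5, -0.4, -3.3]
opening: 0.0145
```

```bash
python3 lidurn.py 11
```

```text
shift [-0.11  -0.049  0.085] yaw 67.98 turn None tcp [0.6496 0.2101 0.3056] F [ 0.29 -0.38 -2.55] op 0.0144 t 15.15 q6 -0.98
brim underside z est 0.28131197027511057
s [ 306  165   66   36 1699] lid (array([0.66166691, 0.20417324, 0.11866053]), np.float64(0.0007108428296798558))
plane [-0.00769336  0.00573497  0.28671733] 0.28264404818940014
t [ 200   87   29   61 1064] lid (array([0.64960642, 0.2090304 , 0.1166307 ]), np.float64(0.0004204127901605431))
plane [-0.0070234   0.06246819  0.2802395 ] 0.28418929658088454
```

View pics/d11.png

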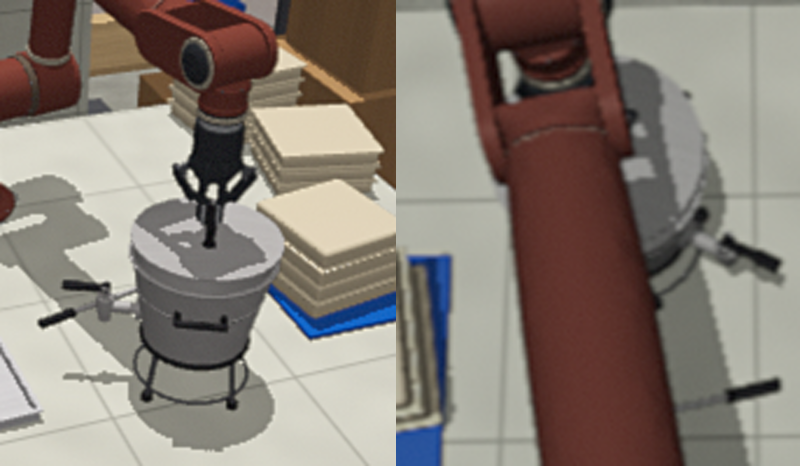

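drive_tool:
  commands: "0.9 0.1 0 0 0;0.9 0.2 0 -0.02 0;0.9 0.3 0 -0.02 0;0.9 0.4 0 -0.02 0;0.9 0.48 0 -0.02 0;0.9 0.55 0 -0.02 0;0.9 0.58 0 -0.02 0;0.9 0.58 0 -0.02 0"

```text
t: 15.82
tool_pos: [0.6483, 0.2103, 0.2809]
tool_rot: [0.301, 1.551, -0.302]
contact_force: [0.7, -0.5, -4.0]
opening: 0.0148
```

drive_tool:
  commands: "0.9 0.03 0 0 0;0.9 0.06 0 0 0;0.9 0.09 0 0 0;0.9 0.12 0 0 0;0.9 0.12 0 0 0"

```text
t: 16.23
tool_pos: [0.6487, 0.2104, 0.2781]
tool_rot: [0.302, 1.548, -0.301]
contact_force: [-1.5, -0.2, 0.2]
opening: 0.0145
```

drive_tool:
  commands: "0.9 0.02 0 0 0;0.9 0.04 0 0 0;0.9 0.04 0 0 0"

```text
t: 16.48
tool_pos: [0.6487, 0.2104, 0.2781]
tool_rot: [0.302, 1.548, -0.301]
contact_force: [-4.3, -1.2, 6.8]
opening: 0.0143
```

```bash
python3 lidurn.py 12
```

```text
shift [-0.798 -0.047  0.111] yaw 67.99 turn None tcp [0.6487 0.2104 0.2781] F [-4.33 -0.84  6.62] op 0.0144 t 16.58 q6 -0.98
brim underside z est 0.253774133978094
s [ 305  170   66   40 1797] lid (array([0.6637568 , 0.20325121, 0.12240441]), np.float64(0.0022358741890282086))
plane [-0.0175467   0.00978209  0.2658264 ] 0.2561117194135114
t [ 201   91   29   60 1052] lid (array([0.64794793, 0.20663042, 0.11669309]), np.float64(0.0010991591511087667))
plane [-0.00531282  0.08028636  0.24945318] 0.25724986729885246
```

View pics/d12.png

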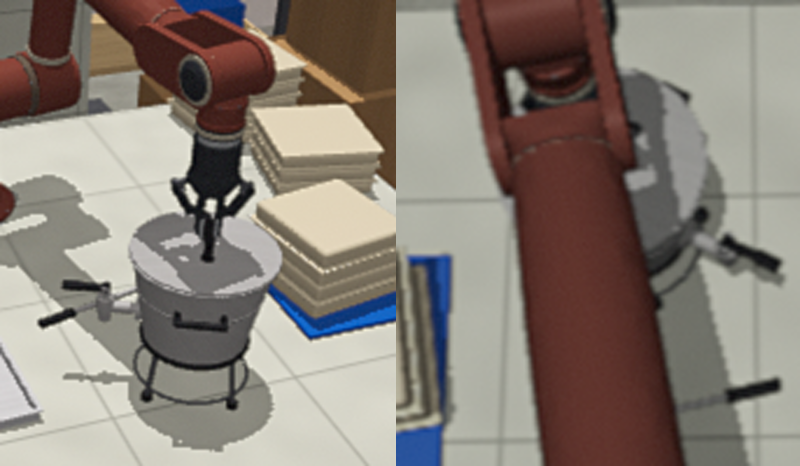

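drive_tool:
  commands: "0.7 0 0 0 0;0.4 0 0 0 0;0 0 0 0 0;-0.5 0 0 0 0;-1 0 0 0 0;-1 0 0 0 0;-1 0 0 0 0"
  newtons: 20

```text
t: 17.17
tool_pos: [0.6484, 0.2104, 0.2748]
tool_rot: [0.301, 1.55, -0.302]
contact_force: [0.3, 0.6, 0.5]
opening: 0.0837
```

drive_tool:
  commands: "-1 -0.2 0 0 0;-1 -0.6 0 0 0;-1 -1.2 0 0 0;-1 -1.9 0 0 0;-1 -2.6 0 0 0;-1 -3 0 0 0;-1 -3 0 -0.5 0;-1 -3 0 -1.2 0"

```text
t: 17.83
tool_pos: [0.6052, 0.2277, 0.3974]
tool_rot: [0.304, 1.546, -0.302]
contact_force: [-0.6, 0.9, -0.3]
opening: 0.0853
```

```bash
python3 -c "
from h import *
rel([.50,-.10,.40])"
```

```text
shift [-0.08  -8.58   0.654] yaw 67.85 turn None tcp [0.6052 0.2277 0.3974] F [-0.55  0.89 -0.32] op 0.0853 t 17.83 q6 -0.94
```

Next I'll move the arm out of the top camera's view of the urn, so I can check the result.

drive_tool:
  commands: "-1 0 -0.6 0 0;-1 0 -1.4 0 0;-1 0 -2.2 0 0;-1 0 -3 0 0;-1 0 -3.8 0 0;-1 0 -4.6 0 0;-1 0 -5.4 0.2 0;-1 0 -6.2 0.4 0"

```text
t: 18.5
tool_pos: [0.5251, -0.0087, 0.3963]
tool_rot: [0.301, 1.548, -0.301]
contact_force: [0.6, 1.1, -1.2]
opening: 0.0854
```

drive_tool:
  commands: "-1 0 -0.6 0 0;-1 0 -1.2 0 0;-1 0 -1.8 0 0;-1 0 -2.2 0 0;-1 0 -2.4 0 0;-1 0 -2.4 0 0"

```text
t: 19.0
tool_pos: [0.4895, -0.0977, 0.3958]
tool_rot: [0.303, 1.548, -0.303]
contact_force: [-0.1, 0.7, -0.2]
opening: 0.0856
```

```bash
python3 lidurn.py 13; python3 -c "
from h import *
for f in('s13','t13'):
    im,W=cloud(f);x,y,z=W[...,0],W[...,1],W[...,2]
    m=(z>.245)&(z<.285)&(np.hypot(x-.655,y-.206)<.14)&(im.min(-1)>110)
    p=W[m];A=np.c_[p[:,:2],np.ones(len(p))];print(f,m.sum(),np.linalg.lstsq(A,p[:,2],rcond=None)[0])
    m=(z>.290)&(z<.33)&(np.hypot(x-.655,y-.206)<.1);print('handle',m.sum(),W[m].mean(0),W[m][:,2].max())
    im2=cv2.imread(f'pics/{f}.png')
"
```

```text
shift [2.144 8.544 0.911] yaw 67.98 turn None tcp [ 0.49   -0.0962  0.3955] F [0.81 0.16 0.26] op 0.0854 t 19.1 q6 -1.53
brim underside z est 0.3712326156070537
s13 1797 [-0.00532729  0.00598021  0.25856642]
handle 66 [0.65876278 0.20599709 0.29710566] 0.3031662298059973
t13 3209 [0.00204076 0.00215402 0.25633   ]
handle 132 [0.64661327 0.21056104 0.29909708] 0.3044308722467697Traceback (most recent call last):
  File "lidurn.py", line 17, in <module>
    kk=1+st[1:,4].argmax()
         ~~~~~~~~~~~~~~~^^
ValueError: attempt to get argmax of an empty sequence
```

View pics/d13.png

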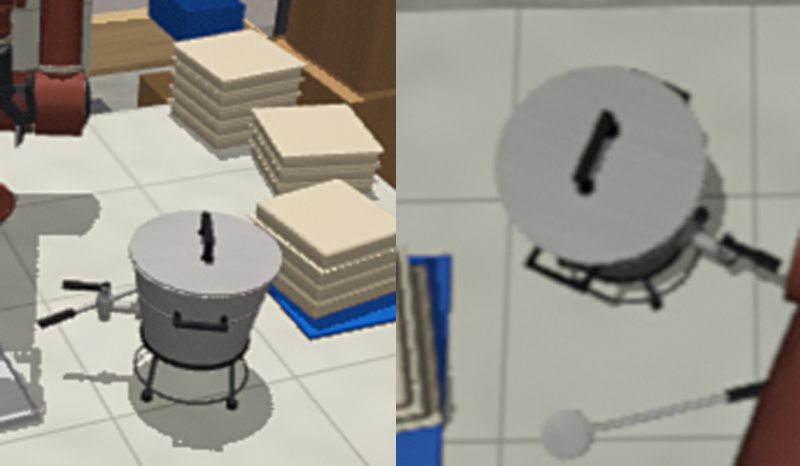

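View pics/s13.png

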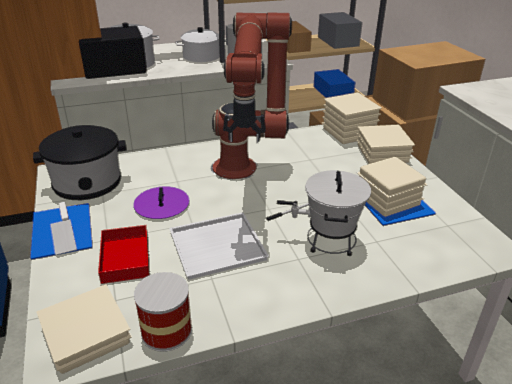

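The lid sits level and its handle top is at 0.30 m, as expected. Before handing in, I'll check how well it's centred.

```bash
python3 -c "
from h import *
for f in('t13','s13'):
    im,W=cloud(f);x,y,z=W[...,0],W[...,1],W[...,2]
    m=(z>.246)&(z<.29)&(np.hypot(x-.653,y-.207)<.14)
    h=cv2.convexHull(np.argwhere(m)[:,::-1].astype(np.int32))[:,0]
    print(f,circ(onplane(f,h,.252)))
im,W=cloud('t13');m=(im.max(-1)<60)&(np.hypot(W[...,0]-.575,W[...,1]-.04)<.06)&(W[...,2]>.1);p=W[m];d=(p[:,:2]-PIV[:2])@U;print(np.c_[d,p[:,2]][d>.01].round(3)[np.argsort(d[d>.01])][::4], 'fit',np.polyfit(d[d>.01],p[d>.01,2],1))
print(ctrl.get_obs()['t']);ctrl.finish_job()
"
```

```text
t13 (array([0.64970764, 0.21040257, 0.11959206]), np.float64(0.0005682030690643547))
s13 (array([0.65705931, 0.20700976, 0.12221215]), np.float64(0.002101929707916353))
[[0.01  0.173]
 [0.016 0.168]
 [0.02  0.166]
 [0.026 0.17 ]
 [0.032 0.175]
 [0.036 0.172]
 [0.041 0.17 ]
 [0.044 0.166]
 [0.048 0.169]
 [0.05  0.165]
 [0.054 0.17 ]
 [0.059 0.176]
 [0.061 0.17 ]
 [0.066 0.169]] fit [0.04367658 0.16823537]
19.1
the job is handed in; nothing more can be done
```

The tap is shut and the lid is seated in the urn's rim. I handed the job in at 19.1 s with the arm clear of everything.

- **Tap lever:** I pinched the paddle and swung it down along its arc. I then pressed on it from above with the fingers shut. It held 10.5 N with its top at 0.170 m, which is its height when fully down, and depth along it reads level.
- **Lid:** I gripped it by the bar and lowered it until the rim took its weight at the expected height. The final push was about 7 N, and then I released it.
- **Last lid checks:** The tilt is under 0.5° and the handle top is at 0.30 m, both as expected when seated. The top camera puts the lid 1–2 mm from the measured rim centre.
- **Disagreement:** The scene camera reads about 7 mm further in x than the top camera. Its own lid-to-urn offset is still only about 3 mm, and its circle fit of the lid was poorer. One check script stopped on an error after the arm had moved away, so I redid that check separately.
- **Other things on the counter:** The boxes, spoon, basket and tray look unmoved in the final pictures. I did not measure them.

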